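# Clamp a finger-jointed block and keep the hold-down pressed

### The arm

A 6-joint arm with a two-finger parallel gripper is mounted at the origin on a cart in front of the work surface, level with it; the furniture and walls round the work are solid. World frame = base frame: x ahead of the robot, y to its left, z up, the work surface at z = 0. Lengths are in m, angles in rad, forces in N, time in s.
With the tool pointing down it reaches from about 0.35 to 0.975 m from the base axis. Payload 4.9 kg.
Tool frame: the origin (TCP) lies at the very end of the fingers, on their centre line; the grasp point (between the pads) lies manip.grip_point_offset behind it (manip.grip_point_offset is the distance from the TCP to the grasp point, in m); z points along the fingers, y is the direction in which the jaws open and shut (so a half turn about z gives the same grasp; the last joint's range is limited). The gripper opens to 85 mm and grips with 20 to 120 N. Pads are 22 mm wide; open, the fingers measure 114 mm over their backs; the gripper's body (76 mm by 85 mm) begins 54 mm behind the grasp point. The pads swing forward as they close: fully open they stand 13 mm farther back than shut.
Start: joints at [-1.311, 0.053, 1.613, -0, 1.476, -0.119], TCP at [0.231, -0.581, 0.231] pointing down, gripper open.
Joint ranges: [-3.01, 3.01], [-1.01, 2.22], [0.06, 2.58], [-1.02, 4.17], [0.09, 2.62], [-3.14, 3.14]. Speed limits (rad/s): [2.57, 2.57, 3.14, 3.14, 3.14, 3.14].

### API

Orientations are given as a unit quaternion [w, x, y, z].
In Python, from plant import status, grab_frame, camera_params, ticket, boxes_of, outline_of, manip gives the robot as it stands. The module is installed in compiled form; this text tells all that it offers.
- The arm moves only by the tool play_rows, never from a script. Its argument "deltas" is a list of rows, each a list of 2 entries, a list of its own where there are three numbers: the shift along the world's x, y, z in m, then the turn about the world's z in rad. A call has 1 to 5 rows; each row is the pose to reach, as a shift and turn from the pose commanded when the call began; what a row does not reach only later rows make up. A row lasts 1/8 s, in which the tool goes at most 62.5 mm and 10.7 degrees, less where a joint would pass 70% of its speed; a pose out of reach is approached as far as the arm can. A call with a gripper value outside its range is refused whole. "grip" is the opening, from -1 (shut) to 1 (fully open), set as the call begins (left out, the last holds). The fingers move at their own pace and stop on an object; the grip force is fixed at half the most. Time passes only in rows, so rows that repeat a pose let the fingers close. It gives the time, the measured TCP pose, the force and the opening at its end, in the units of the state.
- status.state(): the state, without advancing time (a new reading comes with each control period).
- grab_frame(name): name is "scene" or "top"; returns (picture, depth): 384x512x3 uint8, blue, green, red; 384x512 float32, m along the optical axis (not along the pixel's ray), 0 where there is no reading.
- camera_params(name): a dict with "mtx" (3x3 intrinsics, pixels), "world_from_camera" (4x4, takes a point from camera to world coordinates). Camera axes: x right, y up, looking along -z (the intrinsics and any distortion apply to the point x, -y, -z); pixel columns grow to the right and rows downward; lengths in m; the calibration is good to about 2 mm. A picture is of the moment at which its call begins. camera_params takes no time and is no camera call.
- ticket.job_done(): hands the job in, once; it reports no verdict.
Trained networks look in the newest picture that a camera, given by its name, has taken for a name from the list of things; names that differ only in an ending like _2 or _b are one class to them, and where a whole thing is asked for, a point or a joint stands for the part that bears it (a point fixed in the world has none). Each returns a list of dicts, best first, with "confidence" (0 to 1); they miss things now and then, are a little off and sometimes report something else, mostly with a low value. They report only what shows in the picture. A call takes as long as a camera call. They do not tell look-alikes from the thing itself.
- boxes_of(camera, name): "box" ([left, top, right, bottom] in pixels, round what is visible of it).
- outline_of(camera, name): "region" (384x512 bool, what is visible of it) and "box" ([left, top, right, bottom] in pixels, round what is visible of it).
The state is a dict: "time": time; "joint_pos": joint angles; "joint_vel": joint speeds; "joint_efforts": joint torques, N m; "tool_pos": TCP position; "tool_rot": TCP orientation; "contact_force": force on the tool from outside, world axes, zero at the start; "ft_torque": the same for the moment, N m; "gripper_width": opening from 0.0 (shut) to 1.0 (fully open).
Only numpy, scipy, OpenCV 4.12 (cv2) and the standard library are available. Lean on these libraries where they do the work, as an engineer would, in place of code of your own. Each camera call takes 0.05 s, during which the arm holds its last target.

### The job

Close the small joint press on the wooden block lying in it: wind its crank one full turn clockwise (seen from above), so that the jaw pinches the block against the end stop. Then let go of the crank, press the sprung hold-down knob on the bridge 12 mm down so that its foot bears on the block (never right down to its stop at 20 mm), and finish while still holding it pressed there. Leave the other things on the bench where they are.

Things in the scene. Friction and masses are not known exactly. Their poses are not given: they have to be found in the camera images.
- press_fixture: the joint press, fixed: plywood base 150 (x) by 295 mm (y), 18 mm thick, y = -180 to +115. Origin on the underside. In its frame, mm: grey screw box with crank at y -135 (60 x 56, top 66 high); jaw at y -65; block along y in a nest between low fences; end stop face at y +83; bridge over the block at y +30 (posts at x -55 and +55, bar top 94 high) with the hold-down knob
- crank_axis (a point): point on the crank's upright axis, at mid height of the crank arm, 86 mm above the bench
- crank (a joint): crank angle in rad, growing clockwise seen from above, within 0.15 of 0 at the start: at 0 the arm points along the press's own -x. 6.28 is one full turn; the end is at 7.4. One turn drives the jaw 12 mm toward the end stop. Friction of about 0.05 N m keeps it where it is left
- crank_grip: upright black round handle on the crank arm, 45 mm from the crank axis, 22 mm in diameter, 45 mm tall, spinning freely on its own pin (so it may be held at a fixed gripper yaw all the way round). Origin at the centre of its foot, 87 mm above the bench; the crank arm lies just below. Its own yaw means nothing
- clamp_jaw: dark steel sliding jaw with a sprung rubber face (about 0.6 N per mm), 60 mm wide, driven by the crank toward the end stop. Its origin starts within 1 mm of the press's origin and moves 12 mm along the press's +y for each turn of the crank
- jointed_block: the work: finger-jointed wooden block 45 x 122 x 26 mm lying loose in the nest, its length along the press's y. Origin at the centre of its underside, 18 mm above the bench
- nest_centre (a point): fixed point of the press where the origin of the block comes when it lies against the end stop, midway between the fences, 18 mm above the bench
- plunger_knob: black round knob of the sprung hold-down, 42 mm in diameter with a flat top 36 mm across, moving straight down when pressed. Same axes as the press; origin on the plunger's axis 42 mm below the knob's top
- knob_top (a point): centre of the knob's flat top, 148 mm above the bench when not pressed
- plunger (a joint): travel of the hold-down plunger in m, 0 when released, growing as it is pressed, 0.020 at its stop. Spring: 3 N to start moving, about 5 N where the foot meets the block, about 13 N when pressed 12 mm, 24 N at the stop; springs up when let go
- hold_foot: rubber foot 28 mm in diameter on a spring (1 N per mm) under the plunger; it meets the block after about 6 mm of travel. Origin 106 mm above the bench at the start, on the plunger's axis (the rubber lies 50 to 56 mm below it)
- nut: bystander: loose steel nut 24 mm lying on the press's base, in front of the jaw
- spanner: bystander: spanner 211 mm long lying in front of the press
- wedge: bystander: wooden wedge 100 mm long to the right of the press
- glue_bottle: bystander: white glue bottle 205 mm tall, at the left
- glue_brush: bystander: flat brush 199 mm long, at the left
- spare_block: bystander: another finger-jointed wooden block, 60 x 133 x 26 mm, on the bench to the left behind
Things that resemble listed ones, but are neither listed nor needed, are in the scene too. Leave any green look-alike of the jointed_block alone.

How it is judged:
By the outcome, as a careful person would: the job done as asked, in the order asked, and still so for the second after the job is handed in, while the arm keeps its last pose, push and grip.
It also fails if it takes over 56 s, if anything falls off the work surface, if the arm or the gripper's body presses on something with over 40 N, if the wrist force passes 120 N, or if a joint passes its speed limit or range.

## Working session

There is one attempt and no reset: what is moved stays moved. The work goes in short steps, Python scripts to look and compute and a tool call to move; the robot and the scene stay as the last step left them, time stands still between calls to the robot, and variables do not carry over. Pictures are saved under pics/ and viewed, and the job is handed in when it is done.

Besides the shell and the picture viewer there is one more tool, called after "Emit:" as name(argument=value, ...), one argument or row to a line, values as JSON. play_rows: Moves the arm, as the interface text tells. Its arguments: {"type":"object","properties":{"deltas":{"type":"array"},"grip":{"type":"number"}},"required":["deltas"]}

```bash
mkdir -p pics; ls
python3 - <<'E'
from plant import status, grab_frame, camera_params, manip
import cv2
print(status.state()); print(manip.grip_point_offset)
for n in ("scene","top"):
    p,d=grab_frame(n); cv2.imwrite(f"pics/{n}0.png",p); print(n,camera_params(n))
E
```

```text
pics
{'time': 0.0, 'joint_pos': array([-1.31099160e+00,  5.33664916e-02,  1.61428172e+00, -1.66902433e-07,
        1.47600432e+00, -1.18999128e-01]), 'joint_vel': array([ 0.00129746,  0.00064159, -0.00161455, -0.00100111,  0.0013592 ,
       -0.00101319]), 'joint_efforts': array([ 1.11934543e-03, -3.93682730e+01, -3.70177388e+01, -7.12612518e-05,
        6.93030597e-03,  5.95954432e-06]), 'tool_pos': array([ 0.23097156, -0.58008941,  0.23006439]), 'tool_rot': array([-1.02737805e-03,  9.82116489e-01,  1.88271459e-01, -7.25333049e-05]), 'contact_force': array([-0.20222116, -0.48268479, -0.44347845]), 'ft_torque': array([-0.03682256, -0.00259283, -0.01180588]), 'gripper_width': 1.0010049653837083}
0.0187
scene {'mtx': array([[386.25631408,   0.        , 255.42151466],
       [  0.        , 386.25631408, 196.6016322 ],
       [  0.        ,   0.        ,   1.        ]]), 'world_from_camera': array([[-4.51442195e-01,  6.29089180e-01, -6.32808618e-01,
        -1.47906353e-01],
       [-8.92300365e-01, -3.18237649e-01,  3.20195029e-01,
         5.61861005e-01],
       [ 4.77013825e-05,  7.09204908e-01,  7.05002409e-01,
         9.63826051e-01],
       [ 0.00000000e+00,  0.00000000e+00,  0.00000000e+00,
         1.00000000e+00]])}
top {'mtx': array([[388.48033799,   0.        , 247.57405765],
       [  0.        , 388.48033799, 193.69280686],
       [  0.        ,   0.        ,   1.        ]]), 'world_from_camera': array([[ 0.01711119,  0.99221133, -0.12338507,  0.43807244],
       [-0.99961731,  0.01965902,  0.01946145,  0.19908725],
       [ 0.0217355 ,  0.12300485,  0.99216802,  1.25591114],
       [ 0.        ,  0.        ,  0.        ,  1.        ]])}
```

View pics/scene0.png

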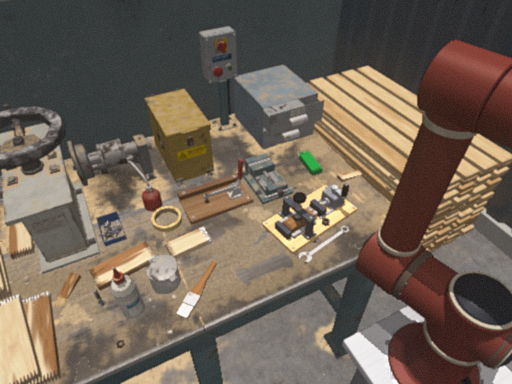

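View pics/top0.png

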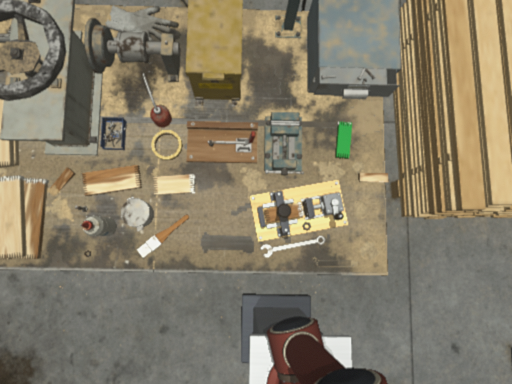

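```bash
cat > h.py <<'E'
import numpy as np, cv2
from plant import *
from plant import status, grab_frame, camera_params, outline_of, boxes_of
def cloud(n,d):
    c=camera_params(n);K=c['mtx'];T=c['world_from_camera']
    v,u=np.mgrid[:384,:512]
    P=np.stack([(u-K[0,2])/K[0,0]*d,-(v-K[1,2])/K[1,1]*d,-d],-1)
    return P@T[:3,:3].T+T[:3,3]
def proj(n,X):
    c=camera_params(n);K=c['mtx'];T=c['world_from_camera']
    p=(np.atleast_2d(X)-T[:3,3])@T[:3,:3]
    return np.stack([K[0,2]+K[0,0]*p[:,0]/-p[:,2],K[1,2]+K[1,1]*p[:,1]/p[:,2]],-1)
E
python3 - <<'E'
from h import *
for n,(x0,y0,x1,y1) in (("scene",(250,170,370,260)),("top",(240,170,360,260))):
    p,d=grab_frame(n); W=cloud(n,d)
    cv2.imwrite(f"pics/c_{n}.png",cv2.resize(p[y0:y1,x0:x1],None,fx=6,fy=6,interpolation=cv2.INTER_CUBIC))
    for k in ["press_fixture","crank_grip","plunger_knob","jointed_block","clamp_jaw","nut"]:
        for o in outline_of(n,k)[:3]:
            m=o['region']&(d>0); q=W[m]
            print(n,k,round(o['confidence'],2),np.round(o['box'],1),m.sum(),np.round(np.median(q,0),3),np.round(np.percentile(q[:,2],[2,50,98]),3))
E
```

```text
scene press_fixture 0.87 [262.3 182.4 359.3 251.7] 3230 [0.521 0.05  0.023] [0.004 0.023 0.146]
scene plunger_knob 0.53 [296.1 193.  304.6 220.1] 183 [0.526 0.073 0.143] [0.054 0.143 0.15 ]
scene jointed_block 0.87 [298.5 150.7 325.  173.4] 381 [ 0.77  -0.132  0.023] [-0.002  0.023  0.029]
scene jointed_block 0.76 [282.9 204.8 315.2 230.4] 300 [0.521 0.083 0.042] [0.022 0.042 0.048]
scene jointed_block 0.28 [294.4 211.8 299.5 214.8] 36 [0.524 0.075 0.057] [0.052 0.057 0.065]
scene clamp_jaw 0.53 [309.1 201.6 327.4 214.5] 178 [ 0.546 -0.019  0.045] [0.018 0.045 0.051]
top press_fixture 0.94 [250.7 179.7 348.5 242.3] 3994 [0.541 0.006 0.021] [0.013 0.021 0.148]
top crank_grip 0.48 [335.1 212.2 343.8 217.1] 43 [ 0.518 -0.089  0.129] [0.109 0.129 0.135]
top plunger_knob 0.6 [277.7 204.2 288.6 220.1] 146 [0.531 0.075 0.148] [0.141 0.148 0.152]
top plunger_knob 0.2 [137.2 212.8 188.8 259.8] 542 [0.442 0.458 0.012] [0.004 0.012 0.018]
top jointed_block 0.93 [334.3 120.9 354.7 159.5] 536 [ 0.774 -0.134  0.026] [0.006 0.026 0.032]
top jointed_block 0.77 [267.8 204.8 305.5 219.4] 253 [0.532 0.085 0.044] [0.018 0.044 0.049]
top clamp_jaw 0.79 [301.2 200.  320.9 217.1] 214 [ 0.551 -0.017  0.047] [0.026 0.047 0.053]
top clamp_jaw 0.32 [ 80.  217.1 114.6 236.4] 570 [0.477 0.606 0.125] [0.016 0.125 0.184]
top nut 0.49 [258.1 240.  323.3 256.8] 260 [0.427 0.068 0.007] [0.002 0.007 0.013]
```

View pics/c_scene.png

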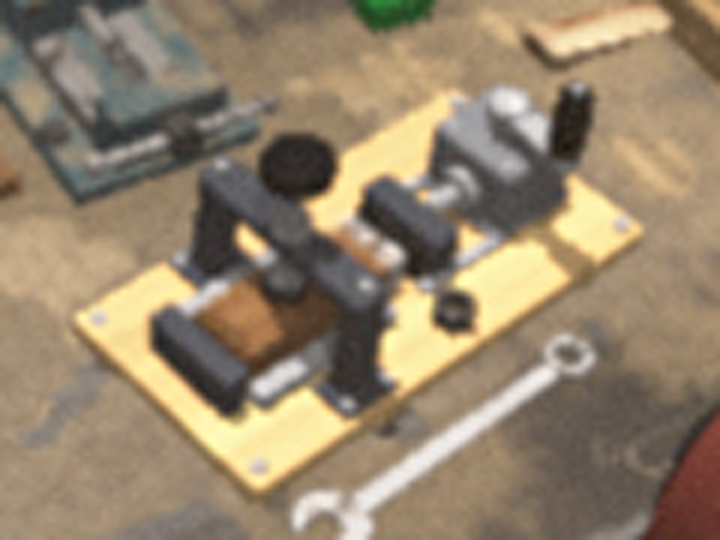

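View pics/c_top.png

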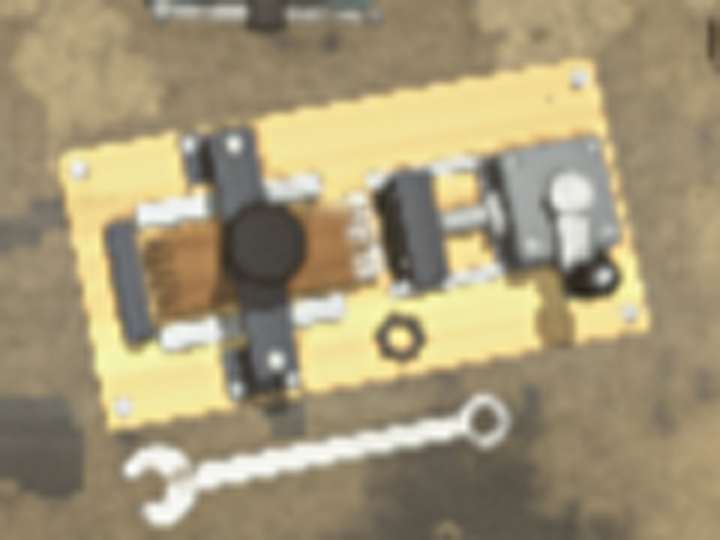

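```bash
cat > fit.py <<'E'
from h import *
from scipy.optimize import least_squares
res={}
for n in ("top","scene"):
    p,d=grab_frame(n); o=max(outline_of(n,"press_fixture"),key=lambda o:o['confidence']); W=cloud(n,d)
    hsv=cv2.cvtColor(p,cv2.COLOR_BGR2HSV)
    reg=cv2.dilate(o['region'].astype(np.uint8),np.ones((5,5)))>0
    m=reg&(hsv[...,0]>12)&(hsv[...,0]<32)&(hsv[...,1]>70)&(hsv[...,2]>165)
    m=cv2.morphologyEx(m.astype(np.uint8),cv2.MORPH_OPEN,np.ones((2,2)))
    k,l,s,c=cv2.connectedComponentsWithStats(m); m=np.isin(l,[i for i in range(1,k) if s[i,4]>25])
    # intersect pixel rays with plane z=.018 (subpixel hull)
    C=camera_params(n);K=C['mtx'];T=C['world_from_camera']
    v,u=np.nonzero(m)
    uu=np.concatenate([u+a for a in(-.5,.5,-.5,.5)]);vv=np.concatenate([v+a for a in(-.5,-.5,.5,.5)])
    r=np.stack([(uu-K[0,2])/K[0,0],-(vv-K[1,2])/K[1,1],-np.ones(len(uu))],-1)@T[:3,:3].T
    X=T[:3,3]+r*((.018-T[2,3])/r[:,2])[:,None]
    print(n,cv2.minAreaRect((X[:,:2]*1000).astype(np.float32)),m.sum(), 'depth z',np.median(W[m][:,2]))
    vis=p.copy(); vis[m]=(255,0,255); cv2.imwrite(f"pics/m_{n}.png",cv2.resize(vis[165:265,235:375],None,fx=5,fy=5))
    for nm,zl,zh in (("knob",.140,.156),("grip",.118,.140)):
        q=W[reg&(W[...,2]>zl)&(W[...,2]<zh)&(d>0)]
        if nm=="grip": q=q[q[:,1]<0]
        else: q=q[q[:,1]>0.03]
        if len(q): print(nm,len(q),q.mean(0).round(4),((q.min(0)+q.max(0))/2).round(4),np.ptp(q,axis=0).round(3), np.median(q[:,2]))
E
python3 fit.py
```

```text
top ((542.4383544921875, 8.90350341796875), (163.9829864501953, 304.8885192871094), 12.173083305358887) 2246 depth z 0.01838724867872943
knob 160 [0.5309 0.0734 0.1478] [0.5314 0.0732 0.1474] [0.041 0.037 0.014] 0.14791198779033088
grip 47 [ 0.5188 -0.0914  0.1296] [ 0.5196 -0.0926  0.1273] [0.021 0.021 0.018] 0.13015475763979856
scene ((541.5811767578125, 7.4427642822265625), (167.24710083007812, 308.8225402832031), 11.645201683044434) 1293 depth z 0.01685199628009537
knob 109 [0.5271 0.0721 0.1462] [0.5276 0.0712 0.1457] [0.038 0.04  0.011] 0.14676429069852925
grip 39 [ 0.516  -0.0925  0.1273] [ 0.5174 -0.0949  0.1267] [0.022 0.021 0.016] 0.12798254459049707
```

Run:
```python
import cv2,numpy as np
a=cv2.imread('pics/m_top.png');b=cv2.imread('pics/m_scene.png')
cv2.imwrite('pics/m2.png',cv2.resize(np.vstack([a,b]),None,fx=.6,fy=.6))
```

```text
(no output)
```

View pics/m2.png

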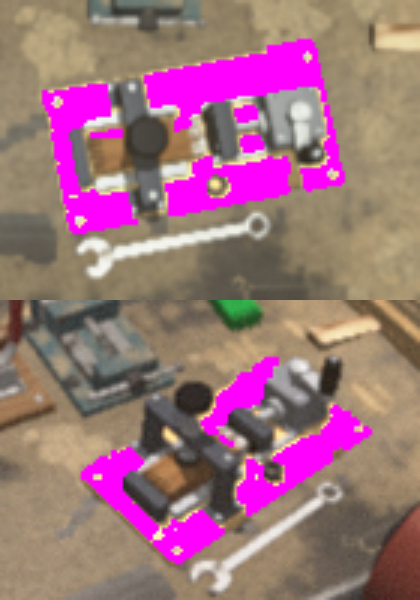

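```bash
cat > fit2.py <<'E'
from h import *
for n in ("top","scene"):
    p,d=grab_frame(n); W=cloud(n,d)
    C=camera_params(n);K=C['mtx'];T=C['world_from_camera']
    # rectify onto plane z=.018, 0.5mm/px
    H=[]
    g=np.array([[.42,-.18],[.42,.2],[.67,.2],[.67,-.18]])
    uv=proj(n,np.c_[g,np.full(4,.018)])
    dst=np.array([[(y+.18)*2000,(x-.42)*2000] for x,y in g])
    M=cv2.getPerspectiveTransform(uv.astype(np.float32),dst.astype(np.float32))
    R=cv2.warpPerspective(p,M,(760,500),flags=cv2.INTER_CUBIC)
    cv2.imwrite(f"pics/rect_{n}.png",R)
    b=cv2.GaussianBlur(R,(0,0),2).astype(float)
    sc=(b[...,2]+b[...,1])/2   # yellow bright
    from scipy.ndimage import map_coordinates
    from scipy.optimize import minimize
    gx=cv2.Sobel(sc,cv2.CV_64F,1,0);gy=cv2.Sobel(sc,cv2.CV_64F,0,1)
    def cost(q):
        x,y,f=q; xh=np.array([np.cos(f),np.sin(f)]);yh=np.array([-np.sin(f),np.cos(f)])
        O=np.array([x,y])/1000;s=0
        for side,nn,rng in ((0,-1,0),(0,1,0),(1,-1,0),(1,1,0)):
            t=np.linspace(.02,.98,150)
            if side==0: P=O+nn*.075*xh+np.outer(-.18+.295*t,yh); N=nn*xh
            else: P=O+(.115 if nn>0 else -.18)*yh+np.outer(-.075+.15*t,xh); N=nn*yh
            c=np.array([(P[:,0]-.42)*2000,(P[:,1]+.18)*2000])
            G=map_coordinates(gx,c,order=1)*N[1]+map_coordinates(gy,c,order=1)*N[0]
            s+=np.clip(-G,0,150).mean()*(2 if side==0 else 1)
        return -s
    best=min((minimize(cost,[x0,y0,f0],method='Nelder-Mead',options=dict(initial_simplex=np.array([x0,y0,f0])+np.array([[0,0,0],[4,0,0],[0,4,0],[0,0,.03]]))) for x0 in(532,536,540) for y0 in (36,40,44) for f0 in(.18,.21,.23)),key=lambda r:r.fun)
    x,y,f=best.x; xh=np.array([np.cos(f),np.sin(f)]);yh=np.array([-np.sin(f),np.cos(f)]);O=np.array([x,y])
    print(n,best.x.round(3),best.fun,'knob',O+30*yh,'axis',O-135*yh)
    c=[O+a*xh+bb*yh for a,bb in((-75,-180),(75,-180),(75,115),(-75,115))]
    pts=np.array([[(q[1]+180)*2,(q[0]-420)*2] for q in c]).astype(np.int32)
    cv2.polylines(R,[pts],True,(255,0,255),1); cv2.imwrite(f"pics/rect_{n}.png",R[::-1,::-1])
E
python3 fit2.py
```

```text
top [5.36889e+02 4.27420e+01 2.02000e-01] -352.26963765361415 knob [530.87595155  72.13290185] axis [563.94696872 -89.51890861]
scene [5.35017e+02 4.16350e+01 2.02000e-01] -319.35801218505725 knob [528.98956594  71.02290552] axis [562.14197648 -90.61223198]
```

View pics/rect_top.png

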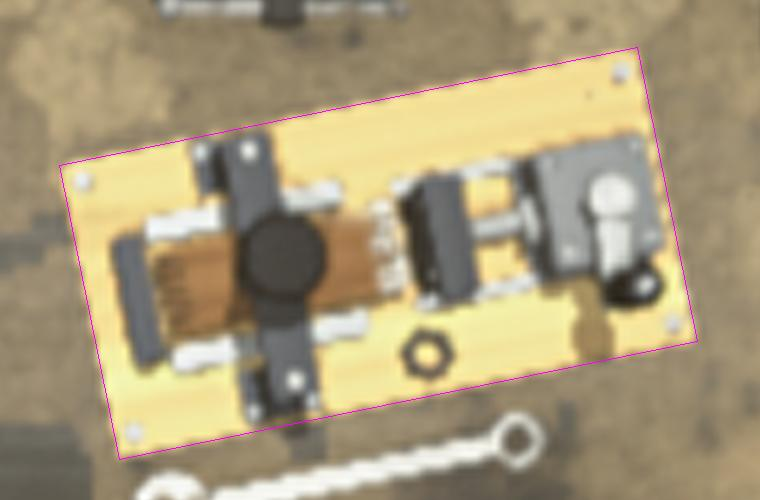

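View pics/rect_scene.png

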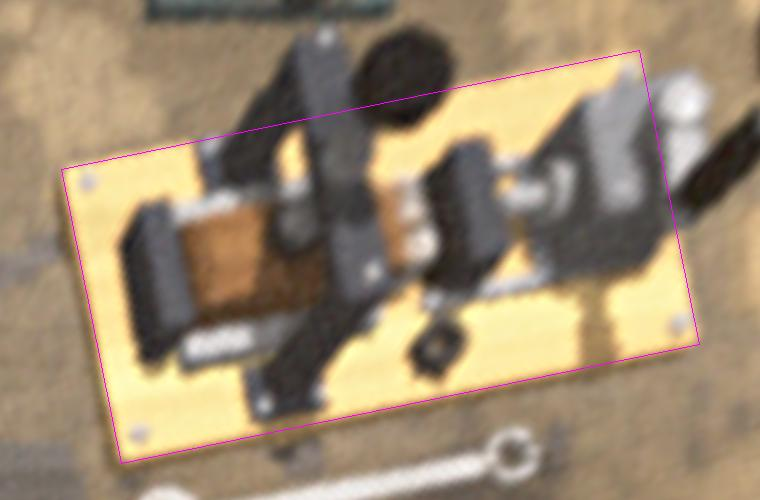

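Emit:
play_rows(
  deltas=[
    [[0.028, 0.048, 0], -0.04],
    [[0.056, 0.096, 0], -0.08],
    [[0.084, 0.144, 0], -0.12],
    [[0.112, 0.192, 0], -0.177],
    [[0.14, 0.24, 0], -0.177],
  ],
  grip=0.3,
)

```text
time: 1.72
tool_pos: [0.3718, -0.3391, 0.2315]
tool_rot: [0.0, 0.995, 0.1, 0.0]
contact_force: [1.0, -0.1, -0.0]
gripper_width: 0.649
```

Emit:
play_rows(
  deltas=[
    [[0.028, 0.048, -0.01], 0],
    [[0.056, 0.096, -0.02], 0],
    [[0.084, 0.144, -0.03], 0],
    [[0.112, 0.192, -0.04], 0],
    [[0.14, 0.24, -0.05], 0],
  ],
)

```text
time: 2.35
tool_pos: [0.5119, -0.099, 0.1814]
tool_rot: [0.0, 0.995, 0.101, 0.0]
contact_force: [1.2, -0.7, 0.2]
gripper_width: 0.65
```

Run:
```python
from h import *
s=status.state()
for k in('time','tool_pos','tool_rot','contact_force','gripper_width','joint_pos'):print(k,np.round(s[k],4))
```

```text
time 2.35
tool_pos [ 0.5119 -0.099   0.1814]
tool_rot [3.000e-04 9.949e-01 1.008e-01 5.000e-04]
contact_force [ 1.1624 -0.6627  0.1761]
gripper_width 0.65
joint_pos [-3.3380e-01 -1.6250e-01  1.9039e+00 -1.0000e-04  1.3990e+00  1.0352e+00]
```

Emit:
play_rows(
  deltas=[
    [[0.006, 0.006, 0], 0],
    [[0.006, 0.006, -0.025], 0],
    [[0.006, 0.006, -0.055], 0],
    [[0.006, 0.006, -0.085], 0],
    [[0.006, 0.006, -0.085], 0],
  ],
)

```text
time: 2.98
tool_pos: [0.515, -0.0947, 0.0938]
tool_rot: [-0.001, 0.995, 0.1, -0.003]
contact_force: [0.0, 0.7, -0.4]
gripper_width: 0.649
```

Run:
```python
from h import *
o=[]
for n,(x0,y0,x1,y1) in (("scene",(290,165,370,235)),("top",(285,175,365,245))):
    p,d=grab_frame(n)
    o.append(cv2.resize(p[y0:y1,x0:x1],None,fx=5,fy=5,interpolation=cv2.INTER_CUBIC))
cv2.imwrite("pics/pre.png",np.hstack(o))
```

```text
(no output)
```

View pics/pre.png

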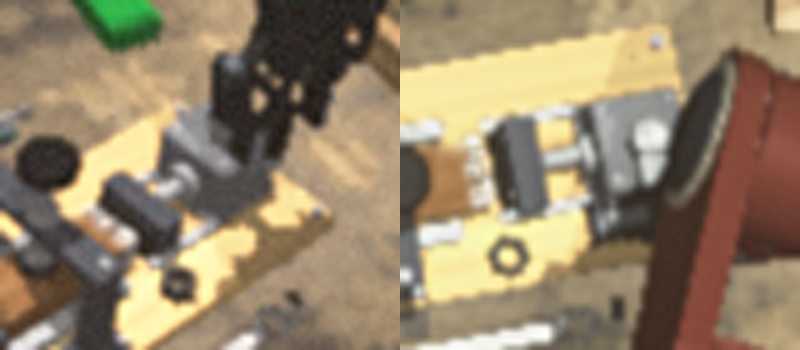

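Emit:
play_rows(
  deltas=[
    [[0, 0, 0.001], 0],
    [[0, 0, 0.001], 0],
  ],
)

```text
time: 3.32
tool_pos: [0.5181, -0.0951, 0.099]
tool_rot: [0.001, 0.995, 0.101, 0.001]
contact_force: [0.5, -0.7, 0.4]
gripper_width: 0.654
```

Emit:
play_rows(
  deltas=[
    [[0.001, 0.002, -0.002], 0],
    [[0.001, 0.002, -0.002], 0],
    [[0.001, 0.002, -0.002], 0],
    [[0.001, 0.002, -0.002], 0],
    [[0.001, 0.002, -0.002], 0],
  ],
  grip=-1,
)

```text
time: 3.95
tool_pos: [0.5182, -0.0927, 0.0955]
tool_rot: [0.0, 0.995, 0.101, 0.0]
contact_force: [-1.3, -0.1, 3.1]
gripper_width: 0.234
```

Emit:
play_rows(
  deltas=[
    [[0, 0, 0], 0],
    [[0, 0, 0], 0],
  ],
)

```text
time: 4.2
tool_pos: [0.5182, -0.0927, 0.0956]
tool_rot: [-0.0, 0.995, 0.101, 0.0]
contact_force: [-0.7, 0.3, 3.7]
gripper_width: 0.233
```

Run:
```python
import numpy as np
c=np.array([563.,-90.1]);v=np.array([-44.9,-2.7])
def pos(d):
    C,S=np.cos(-d),np.sin(-d);return c+np.array([C*v[0]-S*v[1],S*v[0]+C*v[1]])
for k in range(6):
    b=pos(np.radians(60*k)); print(k,[[*((pos(np.radians(60*k+12*(i+1)))-b)/1000).round(4)] for i in range(5)], pos(np.radians(60*k+60)).round(1))
```

```text
0 [[np.float64(0.0004), np.float64(0.0094)], [np.float64(0.0028), np.float64(0.0185)], [np.float64(0.007), np.float64(0.0269)], [np.float64(0.0128), np.float64(0.0343)], [np.float64(0.0201), np.float64(0.0402)]] [538.2 -52.6]
1 [[np.float64(0.0083), np.float64(0.0043)], [np.float64(0.0174), np.float64(0.0068)], [np.float64(0.0268), np.float64(0.0074)], [np.float64(0.0361), np.float64(0.006)], [np.float64(0.0449), np.float64(0.0027)]] [583.1 -49.9]
2 [[np.float64(0.0079), np.float64(-0.0051)], [np.float64(0.0146), np.float64(-0.0117)], [np.float64(0.0198), np.float64(-0.0195)], [np.float64(0.0232), np.float64(-0.0283)], [np.float64(0.0248), np.float64(-0.0375)]] [607.9 -87.4]
3 [[np.float64(-0.0004), np.float64(-0.0094)], [np.float64(-0.0028), np.float64(-0.0185)], [np.float64(-0.007), np.float64(-0.0269)], [np.float64(-0.0128), np.float64(-0.0343)], [np.float64(-0.0201), np.float64(-0.0402)]] [ 587.8 -127.6]
4 [[np.float64(-0.0083), np.float64(-0.0043)], [np.float64(-0.0174), np.float64(-0.0068)], [np.float64(-0.0268), np.float64(-0.0074)], [np.float64(-0.0361), np.float64(-0.006)], [np.float64(-0.0449), np.float64(-0.0027)]] [ 542.9 -130.3]
5 [[np.float64(-0.0079), np.float64(0.0051)], [np.float64(-0.0146), np.float64(0.0117)], [np.float64(-0.0198), np.float64(0.0195)], [np.float64(-0.0232), np.float64(0.0283)], [np.float64(-0.0248), np.float64(0.0375)]] [518.1 -92.8]
```

Emit:
play_rows(
  deltas=[
    [[0.0004, 0.0094, 0], 0],
    [[0.0028, 0.0185, 0], 0],
    [[0.007, 0.0269, 0], 0],
    [[0.0128, 0.0343, 0], 0],
    [[0.0201, 0.0402, 0], 0],
  ],
)

```text
time: 4.82
tool_pos: [0.5392, -0.0527, 0.0956]
tool_rot: [0.001, 0.995, 0.101, 0.001]
contact_force: [1.2, -6.6, 2.1]
gripper_width: 0.242
```

Emit:
play_rows(
  deltas=[
    [[0, 0, 0], 0],
    [[0, 0, 0], 0],
  ],
)

```text
time: 5.08
tool_pos: [0.5397, -0.0525, 0.0956]
tool_rot: [0.001, 0.995, 0.101, 0.001]
contact_force: [4.6, -3.8, 0.8]
gripper_width: 0.238
```

Emit:
play_rows(
  deltas=[
    [[0.0089, 0.0037, 0], 0],
    [[0.0182, 0.006, 0], 0],
    [[0.0276, 0.0066, 0], 0],
    [[0.0369, 0.0052, 0], 0],
    [[0.0457, 0.0019, 0], 0],
  ],
)

```text
time: 5.7
tool_pos: [0.584, -0.0509, 0.0954]
tool_rot: [0.0, 0.995, 0.101, -0.001]
contact_force: [-5.1, -5.4, 7.3]
gripper_width: 0.238
```

Emit:
play_rows(
  deltas=[
    [[0, 0, 0], 0],
    [[0, 0, 0], 0],
  ],
)

```text
time: 5.95
tool_pos: [0.5845, -0.0512, 0.0955]
tool_rot: [0.001, 0.995, 0.101, -0.0]
contact_force: [-1.6, -5.3, 5.4]
gripper_width: 0.24
```

Emit:
play_rows(
  deltas=[
    [[0.0077, -0.0057, 0], 0],
    [[0.0143, -0.0125, 0], 0],
    [[0.0195, -0.0203, 0], 0],
    [[0.0229, -0.0291, 0], 0],
    [[0.0245, -0.0383, 0], 0],
  ],
)

```text
time: 6.58
tool_pos: [0.6082, -0.0877, 0.0954]
tool_rot: [-0.002, 0.995, 0.101, -0.001]
contact_force: [-6.0, 0.6, 9.4]
gripper_width: 0.241
```

Emit:
play_rows(
  deltas=[
    [[0, 0, 0], 0],
    [[0, 0, 0], 0],
  ],
)

```text
time: 6.82
tool_pos: [0.6082, -0.0883, 0.0955]
tool_rot: [-0.001, 0.995, 0.101, -0.001]
contact_force: [-3.7, -1.7, 7.2]
gripper_width: 0.239
```

Emit:
play_rows(
  deltas=[
    [[-0.0006, -0.0094, 0.0005], 0],
    [[-0.0032, -0.0185, 0.0005], 0],
    [[-0.0074, -0.0269, 0.0005], 0],
    [[-0.0132, -0.0343, 0.0005], 0],
    [[-0.0205, -0.0402, 0.0005], 0],
  ],
)

```text
time: 7.45
tool_pos: [0.5873, -0.1291, 0.0955]
tool_rot: [-0.001, 0.995, 0.101, -0.0]
contact_force: [-1.3, 4.0, 4.9]
gripper_width: 0.241
```

Emit:
play_rows(
  deltas=[
    [[0, 0, 0], 0],
    [[0, 0, 0], 0],
  ],
)

```text
time: 7.7
tool_pos: [0.5873, -0.1291, 0.0955]
tool_rot: [-0.0, 0.995, 0.101, -0.001]
contact_force: [-3.3, 2.1, 3.7]
gripper_width: 0.236
```

Emit:
play_rows(
  deltas=[
    [[-0.0085, -0.0041, 0], 0],
    [[-0.0178, -0.0064, 0], 0],
    [[-0.0272, -0.0068, 0], 0],
    [[-0.0363, -0.0054, 0], 0],
    [[-0.045, -0.0021, 0], 0],
  ],
)

```text
time: 8.32
tool_pos: [0.5424, -0.1311, 0.0957]
tool_rot: [0.0, 0.995, 0.101, 0.0]
contact_force: [3.3, 2.5, -0.0]
gripper_width: 0.24
```

Emit:
play_rows(
  deltas=[
    [[0, 0, 0], 0],
    [[0, 0, 0], 0],
  ],
)

```text
time: 8.57
tool_pos: [0.5425, -0.131, 0.0956]
tool_rot: [-0.0, 0.995, 0.101, -0.001]
contact_force: [-0.3, 2.5, 0.3]
gripper_width: 0.236
```

Emit:
play_rows(
  deltas=[
    [[-0.0072, 0.0046, 0], 0],
    [[-0.0134, 0.0106, 0], 0],
    [[-0.0183, 0.0176, 0], 0],
    [[-0.0218, 0.0254, 0], 0],
    [[-0.0238, 0.0337, 0], 0],
  ],
)

```text
time: 9.2
tool_pos: [0.5185, -0.0971, 0.0957]
tool_rot: [0.0, 0.995, 0.101, -0.0]
contact_force: [1.7, -1.4, -2.5]
gripper_width: 0.234
```

Emit:
play_rows(
  deltas=[
    [[0, 0, 0], 0],
    [[0, 0, 0], 0],
  ],
)

```text
time: 9.45
tool_pos: [0.5186, -0.097, 0.0957]
tool_rot: [-0.001, 0.995, 0.101, -0.001]
contact_force: [-1.9, 0.8, 0.7]
gripper_width: 0.238
```

Emit:
play_rows(
  deltas=[
    [[0, 0, 0], 0],
    [[0, 0, 0], 0],
    [[0, 0, 0], 0],
  ],
  grip=0.3,
)

```text
time: 9.82
tool_pos: [0.5194, -0.0977, 0.0961]
tool_rot: [0.0, 0.995, 0.101, 0.0]
contact_force: [0.3, -0.3, 0.2]
gripper_width: 0.647
```

Emit:
play_rows(
  deltas=[
    [[0, 0, 0.02], 0],
    [[0, 0, 0.05], 0],
    [[0, 0, 0.09], 0],
    [[0, 0, 0.12], 0],
    [[-0.03, -0.05, 0.12], 0],
  ],
)

```text
time: 10.45
tool_pos: [0.4917, -0.1471, 0.22]
tool_rot: [0.002, 0.995, 0.103, 0.003]
contact_force: [0.5, -1.1, 0.3]
gripper_width: 0.651
```

Emit:
play_rows(
  deltas=[
    [[-0.03, -0.05, 0], 0],
    [[-0.06, -0.1, 0], 0],
    [[-0.08, -0.15, 0], 0],
    [[-0.08, -0.15, 0], 0],
  ],
  grip=-1,
)

```text
time: 10.95
tool_pos: [0.4078, -0.3002, 0.2161]
tool_rot: [0.0, 0.995, 0.098, 0.0]
contact_force: [1.3, -1.0, -0.3]
gripper_width: -0.0
```

```bash
python3 fit2.py; python3 fit.py
python3 - <<'E'
import cv2,numpy as np
a=cv2.imread('pics/rect_top.png');b=cv2.imread('pics/rect_scene.png')
cv2.imwrite('pics/after.png',cv2.resize(np.vstack([a,b]),None,fx=.6,fy=.6))
E
```

```text
top [5.3691e+02 4.2732e+01 2.0200e-01] -351.9425046020232 knob [530.90310139  72.12483059] axis [563.9434596 -89.5332491]
scene [5.35001e+02 4.17080e+01 2.03000e-01] -321.55418340078904 knob [528.95749185  71.09254514] axis [562.19914216 -90.52426303]
top ((541.7344360351562, 8.75164794921875), (162.54269409179688, 304.8884582519531), 12.173051834106445) 2256 depth z 0.018455231953491302
knob 160 [0.5309 0.0732 0.1476] [0.5313 0.0731 0.1471] [0.041 0.038 0.013] 0.14781442898056962
grip 46 [ 0.5191 -0.0931  0.1296] [ 0.5198 -0.0939  0.1282] [0.021 0.018 0.02 ] 0.13015993461094466
scene ((547.781494140625, -21.505691528320312), (168.39089965820312, 400.51025390625), 11.229450225830078) 1432 depth z 0.016623316180277015
knob 109 [0.5271 0.0715 0.146 ] [0.5292 0.0698 0.1456] [0.038 0.039 0.011] 0.14619405229872162
grip 39 [ 0.5159 -0.0946  0.127 ] [ 0.5167 -0.0956  0.1263] [0.02  0.018 0.016] 0.12845744496367273
```

View pics/after.png

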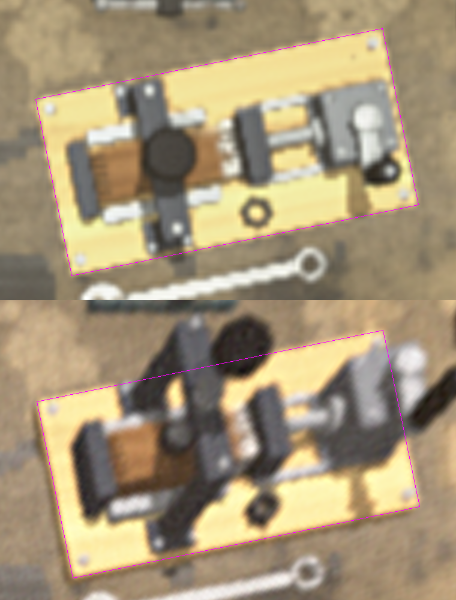

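Emit:
play_rows(
  deltas=[
    [[0.016, 0.05, 0], 0],
    [[0.034, 0.104, 0], 0],
    [[0.052, 0.158, 0], 0],
    [[0.07, 0.212, 0], 0],
    [[0.088, 0.266, 0], 0],
  ],
)

```text
time: 11.88
tool_pos: [0.4975, -0.0285, 0.2161]
tool_rot: [0.0, 0.995, 0.102, 0.0]
contact_force: [0.7, -0.9, 0.2]
gripper_width: 0.007
```

Emit:
play_rows(
  deltas=[
    [[0.016, 0.048, -0.01], 0],
    [[0.034, 0.103, -0.03], 0],
    [[0.034, 0.103, -0.05], 0],
    [[0.034, 0.103, -0.055], 0],
    [[0.034, 0.103, -0.055], 0],
  ],
)

```text
time: 12.5
tool_pos: [0.5308, 0.0709, 0.1606]
tool_rot: [0.0, 0.995, 0.1, -0.0]
contact_force: [-0.2, 0.2, 0.7]
gripper_width: -0.002
```

Emit:
play_rows(
  deltas=[
    [[0, 0, 0], 0],
    [[0, 0, 0], 0],
  ],
)

```text
time: 12.75
tool_pos: [0.5316, 0.0708, 0.1618]
tool_rot: [0.0, 0.995, 0.1, 0.001]
contact_force: [-0.4, 0.5, 0.6]
gripper_width: -0.002
```

Emit:
play_rows(
  deltas=[
    [[-0.001, 0, -0.005], 0],
    [[-0.001, 0, -0.009], 0],
    [[-0.001, 0, -0.012], 0],
    [[-0.001, 0, -0.015], 0],
    [[-0.001, 0, -0.017], 0],
  ],
)

```text
time: 13.38
tool_pos: [0.53, 0.0715, 0.1439]
tool_rot: [0.0, 0.995, 0.101, -0.0]
contact_force: [-2.5, -0.9, 3.3]
gripper_width: 0.003
```

Emit:
play_rows(
  deltas=[
    [[0, 0, 0], 0],
    [[0, 0, 0], 0],
  ],
)

```text
time: 13.62
tool_pos: [0.5301, 0.0715, 0.144]
tool_rot: [-0.0, 0.995, 0.101, -0.0]
contact_force: [-2.9, -0.5, 3.0]
gripper_width: 0.001
```

Emit:
play_rows(
  deltas=[
    [[0, 0, -0.002], 0],
    [[0, 0, -0.004], 0],
    [[0, 0, -0.006], 0],
    [[0, 0, -0.0075], 0],
    [[0, 0, -0.0075], 0],
  ],
)

```text
time: 14.25
tool_pos: [0.5304, 0.0716, 0.1377]
tool_rot: [0.0, 0.995, 0.101, 0.0]
contact_force: [-4.8, 0.1, 9.6]
gripper_width: -0.003
```

Emit:
play_rows(
  deltas=[
    [[0, 0, 0], 0],
    [[0, 0, 0], 0],
    [[0, 0, 0], 0],
  ],
)

```text
time: 14.62
tool_pos: [0.5305, 0.0716, 0.1378]
tool_rot: [0.0, 0.995, 0.101, 0.0]
contact_force: [-5.5, -0.6, 9.5]
gripper_width: -0.002
```

Emit:
play_rows(
  deltas=[
    [[0, 0, -0.001], 0],
    [[0, 0, -0.0023], 0],
    [[0, 0, -0.0023], 0],
    [[0, 0, -0.0023], 0],
  ],
)

```text
time: 15.12
tool_pos: [0.5305, 0.0716, 0.136]
tool_rot: [0.0, 0.995, 0.101, 0.0]
contact_force: [-6.9, -0.8, 12.7]
gripper_width: -0.003
```

Run:
```python
from h import *
s=status.state(); print(s['tool_pos'],s['contact_force'])
o=[]
for n,(x0,y0,x1,y1) in (("scene",(260,180,360,255)),("top",(245,170,345,245))):
    p,d=grab_frame(n)
    W=cloud(n,d)
    c=(abs(W[...,0]-.53)<.025)&(abs(W[...,1]-.072)<.025)&(W[...,2]>.10)&(W[...,2]<.2)
    print(n,np.histogram(W[c][:,2],bins=np.arange(.1,.2,.004)))
    o.append(cv2.resize(p[y0:y1,x0:x1],None,fx=4,fy=4,interpolation=cv2.INTER_CUBIC))
cv2.imwrite("pics/press.png",np.hstack(o))
```

```text
[0.53046567 0.07156802 0.13602513] [-6.88619977 -0.80181319 12.70065467]
scene (array([ 7,  1,  0,  0,  1,  8, 11, 17, 35, 18,  7,  7, 10, 11,  5,  9,  7,
        2,  6,  7, 12, 17, 17, 11]), array([0.1  , 0.104, 0.108, 0.112, 0.116, 0.12 , 0.124, 0.128, 0.132,
       0.136, 0.14 , 0.144, 0.148, 0.152, 0.156, 0.16 , 0.164, 0.168,
       0.172, 0.176, 0.18 , 0.184, 0.188, 0.192, 0.196]))
top (array([0, 0, 0, 0, 0, 0, 0, 0, 0, 0, 0, 0, 0, 0, 0, 0, 0, 0, 0, 0, 0, 0,
       0, 0]), array([0.1  , 0.104, 0.108, 0.112, 0.116, 0.12 , 0.124, 0.128, 0.132,
       0.136, 0.14 , 0.144, 0.148, 0.152, 0.156, 0.16 , 0.164, 0.168,
       0.172, 0.176, 0.18 , 0.184, 0.188, 0.192, 0.196]))
```

View pics/press.png

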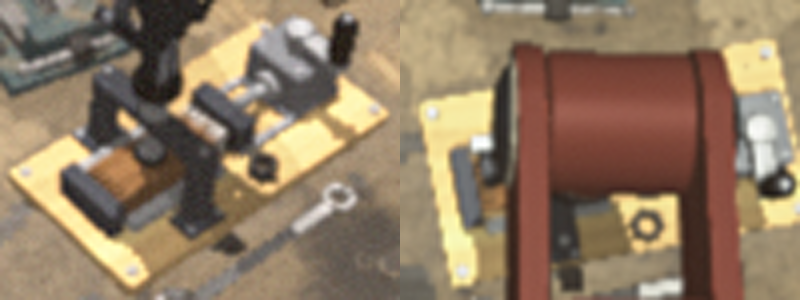

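Run:
```python
from plant import ticket,status
print(ticket.job_done()); s=status.state(); print(s['time'],s['tool_pos'],s['contact_force'])
```

```text
the job is handed in; nothing more can be done
None
the job is handed in; nothing more can be done
```

I wound the crank about one full turn clockwise and let go of it. I then pressed the hold-down knob about 12 mm with the shut fingers and handed the job in at about 15 s, still holding it pressed.

- **Crank:** It ended at about 6.33 to 6.38 rad. The turn itself was 0.04 to 0.1 rad short of a full one, because I estimate the crank started at about +0.14 to +0.17 rad (the upper end is past the stated 0.15) and I stopped between the two readings of "one turn". The cameras and the arm differ by a few mm on where the handle ended.
- **Jaw and block:** After the release, the pictures showed the jaw up against the block and the block apparently against the end stop. I judged this by eye and did not measure the gap.
- **Knob:** The fingertips stood at z = 0.136 m with 12.7 N upward, against 0.148 m unpressed and about 13 N expected at 12 mm. That leaves about 8 mm before its stop.
- **Odd reading:** The tool also showed about 7 N sideways along -x while pressing. I did not explain it and left it, as the position was steady.
- **Other things:** In the last pictures the nut and spanner looked to be in the same places. I did not check the bystanders away from the press at the end, but the arm's path did not go near them.

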